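# Clip the drying cartridge into its sloping holder and lock it

### The arm

A 6-joint arm with a two-finger parallel gripper is mounted at the origin on a cart in front of the work surface, level with it; the furniture and walls round the work are solid. World frame = base frame: x ahead of the robot, y to its left, z up, the work surface at z = 0. Lengths are in m, angles in rad, forces in N, time in s.
With the tool pointing down it reaches from about 0.225 to 0.875 m from the base axis. Payload 3.4 kg.
Tool frame: the origin (TCP) lies between the finger pads; the fingertips stand 17 mm ahead of it and the grasp point (between the pads) lies 2 mm behind it; y points along the fingers, z is the direction in which the jaws open and shut, and the axes are right-handed (so a half turn about y gives the same grasp; the last joint's range is limited). The gripper opens to 85 mm and grips with 20 to 120 N. Pads are 22 mm wide; open, the fingers measure 114 mm over their backs; the gripper's body (76 mm by 85 mm) begins 54 mm behind the grasp point. The pads swing forward as they close: fully open they stand 13 mm farther back than shut.
Start: joints at [-1.303, 0.276, 1.505, -0, 1.361, -0.121], TCP at [0.218, -0.532, 0.248] pointing down, gripper open.
Joint ranges: [-2.89, 2.89], [-0.75, 2.08], [0.22, 2.7], [-1.18, 4.32], [0.11, 2.71], [-2.7, 2.7]. Speed limits (rad/s): [2.57, 2.57, 3.14, 3.14, 3.14, 3.14].

### API

Orientations are given as a unit quaternion [w, x, y, z].
In Python, from rig import manip, get_image, camera_model, sign_off, spot_in, silhouettes, spot_point gives the robot as it stands.
- The arm moves only by the tool jog_arm, never from a script. Its argument "targets" is a list of rows, each a list of 3 entries, a list of its own where there are three numbers: the finger opening in m, from 0 to 0.0854, then the shift along the world's x, y, z in m, then the turn about the world's z in rad. In form: [[claw, [x, y, z], spin], ...]. A call has 1 to 10 rows; each row shifts and turns the commanded pose from where the row before left it; what a row does not reach is not made up. A row lasts 1/8 s, in which the tool goes at most 62.5 mm and 10.7 degrees, less where a joint would pass 70% of its speed; a pose out of reach is approached as far as the arm can. A call with a gripper value outside its range is refused whole. The fingers move at their own pace and stop on an object; "force" is the grip in N (left out, the last holds). Time passes only in rows, so rows that do not move let the fingers close. It gives the time, the measured TCP pose, the force and the opening at its end, in the units of the state.
- manip.get_state(): the state, without advancing time (a new reading comes with each control period).
- get_image(name): name is "side" or "top" or "wrist"; returns (picture, depth): 400x640x3 uint8, red, green, blue; 400x640 float32, m along the optical axis (not along the pixel's ray), 0 where there is no reading.
- camera_model(name): a dict with "mtx" (3x3 intrinsics, pixels), "world_from_camera" (4x4, takes a point from camera to world coordinates). Camera axes: x right, y up, looking along -z (the intrinsics and any distortion apply to the point x, -y, -z); pixel columns grow to the right and rows downward; lengths in m; the calibration is good to about 2 mm. The wrist camera is an equidistant fisheye: a pixel r from the principal point sees the ray r / f radians off the axis. A picture is of the moment at which its call begins: read the wrist's pose just before it. camera_model takes no time and is no camera call; for the wrist camera it gives the pose at the moment of the call.
- sign_off(): hands the job in, once; it reports no verdict.
Trained networks look in the newest picture that a camera, given by its name, has taken for a name from the list of things; names that differ only in an ending like _2 or _b are one class to them, and where a whole thing is asked for, a point or a joint stands for the part that bears it (a point fixed in the world has none). Each returns a list of dicts, best first, with "score" (0 to 1); they miss things now and then, are a little off and sometimes report something else, mostly with a low value. They report only what shows in the picture. A call takes as long as a camera call.
- spot_in(name, camera): "position" ([column, row] in pixels, amid what is visible of it).
- silhouettes(name, camera): "mask" (400x640 bool, what is visible of it) and "position" ([column, row] in pixels, amid what is visible of it).
- spot_point(name, camera): "position" ([column, row] in pixels: a listed point, or the origin of a listed thing).
The state is a dict: "clock": time; "qpos": joint angles; "qd": joint speeds; "effort": joint torques, N m; "position": TCP position; "ee_rot": TCP orientation; "contact_force": force on the tool from outside, world axes, zero at the start; "moment": the same for the moment, N m; "width": finger opening in m.
Only numpy, scipy, OpenCV 4.12 (cv2) and the standard library are available. Lean on these libraries where they do the work, as an engineer would, in place of code of your own. Each camera call takes 0.05 s, during which the arm holds its last target.

### The job

Fit the long drying cartridge into the holder: press it square into the two spring clips on the sloping panel until both snap and it sits fully home on its saddles, either end to the left. Then swing the keeper arm fully across the cartridge's end cap and let go. Leave the short cartridge, the bottle and the tape roll where they are.

Things in the scene. Friction and masses are not known exactly. Their poses are not given: they have to be found in the camera images.
- long_cartridge_center (a point): Long drying cartridge: white barrel, diameter 36 mm, bare for 116 mm between grey hexagonal end caps (44 mm across flats, 51 over corners, 17 long), a 9 x 12 mm hose nipple on each. 150 mm long over the caps, 174 over the nipples. About 0.14 kg. Point: centre, on the axis, 22 mm above the worktop as it lies on its caps. Its y axis runs along the cartridge. Either end round is alike.
- short_cartridge_center (a point): Short cartridge of the same make (barrel 36 mm, caps 44 mm across flats, 96 mm long over the caps, 120 mm over the nipples), lying on the worktop; not wanted, leave it. Point at its centre; y along its axis.
- clip_panel: White sloping panel, 185 x 180 mm, fixed on a grey stand, facing the robot and up, 35 degrees from level. Origin on its surface midway between the two clips; x up the slope (away from the robot), y along the clips (left), z square out of the panel. Seated, the cartridge lies along y with its centre at (0, 0, 32 mm) in this frame; caps outside the clips, about 6 mm end play each way.
- clip_right (a point): Right steel spring clip (panel y = -46 mm), 12 mm wide along y, one jaw up-slope, one down-slope. Point: where the seated cartridge's axis passes. Push along panel -z only: flared mouth 54 mm wide, jaw tips 58 mm above the panel; throat 26 mm wide, 45 mm above it. Jaws spread from axis height about 58 mm; 8 to 15 N for both clips; snaps in below about 42 mm, home at 32 mm.
- clip_left (a point): Left spring clip (panel y = +46 mm), same as the right one. The panel between the two clips is bare and there are 80 mm of free space between them along y for the fingers.
- guard_top (a point): Middle of the top edge of the aluminium splash guard: a plate 150 mm wide, standing 125 mm square out of the panel at panel x = 125 mm, up-slope of the clips. A gripper pointing straight down over the clips hits it; come in square to the panel.
- keeper (a joint): Keeper: flat steel arm, swings parallel to the panel, underside 62 mm above it. 0 = parked, arm along panel +y, clear of the cartridge; grows as it swings counter-clockwise (seen facing the panel) towards panel -x; at 1.57 it lies across the left cap (stop 1.60). Starts at 0 to 0.3. About 1 N at the post moves it; stays where left. Passes 4 to 8 mm over the cap of a fully seated cartridge only.
- keeper_pivot (a point): Pivot axis of the keeper, at panel x = 42, y = 66 mm, at the height of the arm's underside (62 mm above the panel); the axis is square to the panel.
- keeper_post (a point): Round black grip post on the keeper, 14 mm in diameter, 64 mm from the pivot axis, reaching from 66 to 106 mm above the panel, square to it. Point on its axis 88 mm above the panel; it moves with the arm. It may be pinched or pushed.
- bottle_middle (a point): White sample bottle, 48 mm in diameter, 112 mm high, standing among the parts; leave it. Point half-way up.
- tape_middle (a point): Roll of tape, 68 mm across, 19 mm high, lying flat; leave it. Point at its centre.

How it is judged:
On the way, in this order (a step that is already met when the one before it is completed fails the run):
1. the long cartridge is snapped home in both clips (x of long_cartridge_center in the frame of clip_panel between -0.004 and 0.004 m and y of long_cartridge_center in the frame of clip_panel between -0.009 and 0.009 m and z of long_cartridge_center in the frame of clip_panel between 0.028 and 0.0355 m and angle between the y axis of long_cartridge_center and the y axis of clip_panel, either way round below 0.07 rad), for 0.3 s.
2. the keeper is swung across the cap (value of joint keeper above 1.4 rad), for 0.2 s.
At the end, for the whole second after the job is handed in: The long cartridge lies at rest, released, in both clips: its centre 28 to 35.5 mm above the panel, within 4 mm across and 9 mm along the clips, its axis within 4 degrees of the clips' line; the keeper is past 1.4 rad (all of step 1 and value of joint keeper above 1.4 rad and linear speed of long_cartridge below 0.02 m/s); the robot touches nothing.
It fails at once if the short cartridge is moved by more than 40 mm (distance of short_cartridge_center from where it was at the start of the episode above 0.04 m).
It fails at once if the bottle is moved by more than 40 mm or tipped over (distance of bottle_middle from where it was at the start of the episode above 0.04 m or angle between bottle_middle's own z axis and vertical above 0.5 rad).
It fails at once if the tape roll is moved by more than 40 mm (distance of tape_middle from where it was at the start of the episode above 0.04 m).
It also fails if it takes over 58 s, if anything falls off the work surface, if the arm or the gripper's body presses on something with over 40 N, if the wrist force passes 120 N, or if a joint passes its speed limit or range.

## Working session

There is one attempt and no reset: what is moved stays moved. The work goes in short steps, Python scripts to look and compute and a tool call to move; the robot and the scene stay as the last step left them, time stands still between calls to the robot, and variables do not carry over. Pictures are saved under pics/ and viewed, and the job is handed in when it is done.

Besides the shell and the picture viewer there is one more tool, called after "Request:" as name(argument=value, ...), one argument or row to a line, values as JSON. jog_arm: Moves the arm, as the interface text tells. Its arguments: {"type":"object","properties":{"targets":{"type":"array","items":{"type":"array"}},"force":{"type":"number"}},"required":["targets"]}

```bash
ls -a; mkdir -p pics
python3 - <<'E'
from rig import *
import cv2
print(manip.get_state())
for c in ("side","top","wrist"):
    p,d=get_image(c); cv2.imwrite(f"pics/a_{c}.png",p[...,::-1]); import numpy as np; np.save(f"pics/a_{c}_d.npy",d)
    m=camera_model(c); print(c,m)
    for n in ("long_cartridge_center","short_cartridge_center","clip_panel","clip_right","clip_left","guard_top","keeper_pivot","keeper_post","bottle_middle","tape_middle"):
        if c=="wrist" : continue
        r=spot_point(n,c); print(n,[(np.round(x["position"],1),round(x["score"],2)) for x in r[:2]])
print(manip.get_state()["clock"])
E
```

```text
.
..
pics
{'clock': 0.0, 'qpos': array([-1.30297929e+00,  2.76562456e-01,  1.50612489e+00,  1.32557312e-05,
        1.36076585e+00, -1.21018139e-01]), 'qd': array([0.00058888, 0.00207389, 0.00062002, 0.00070462, 0.00168102,
       0.0014371 ]), 'effort': array([-8.91636846e-04, -4.16782594e+01, -2.45807648e+01, -1.30715262e-04,
        1.10842785e-02,  1.46020523e-05]), 'position': array([ 0.2178398 , -0.53157666,  0.24746157]), 'ee_rot': array([ 0.13656489, -0.13665223,  0.6944414 , -0.69312866]), 'contact_force': array([-0.05771201, -0.2524053 ,  0.42933621]), 'moment': array([-0.01222764, -0.03193229,  0.01115315]), 'width': 0.08557828635363662}
side {'mtx': array([[423.76961496,   0.        , 320.07076336],
       [  0.        , 423.76961496, 198.18634032],
       [  0.        ,   0.        ,   1.        ]]), 'world_from_camera': array([[-0.60103069, -0.54016555,  0.58905288,  1.09835991],
       [ 0.79896219, -0.38714575,  0.46019298,  0.26111944],
       [-0.02053108,  0.74722109,  0.66425833,  0.80509342],
       [ 0.        ,  0.        ,  0.        ,  1.        ]])}
long_car
[... 1387 characters left out ...]
4.5, 147.6]), 0.68)]
keeper_pivot [(array([318.9, 167.3]), 0.61)]
keeper_post [(array([291.3, 173.2]), 0.58)]
bottle_middle [(array([330.2, 266.7]), 0.53), (array([346., 238.]), 0.36)]
tape_middle [(array([345.7, 239.1]), 0.56), (array([363.9, 185.5]), 0.55)]
wrist {'mtx': array([[309.70691629,   0.        , 321.45423825],
       [  0.        , 309.70691629, 202.1343226 ],
       [  0.        ,   0.        ,   1.        ]]), 'world_from_camera': array([[ 0.37870903,  0.88066528,  0.28461928,  0.29001361],
       [-0.9255152 ,  0.36001151,  0.11753006, -0.50315102],
       [ 0.00103843, -0.30792916,  0.95140872,  0.37306487],
       [ 0.        ,  0.        ,  0.        ,  1.        ]])}
1.15
```

View pics/a_side.png

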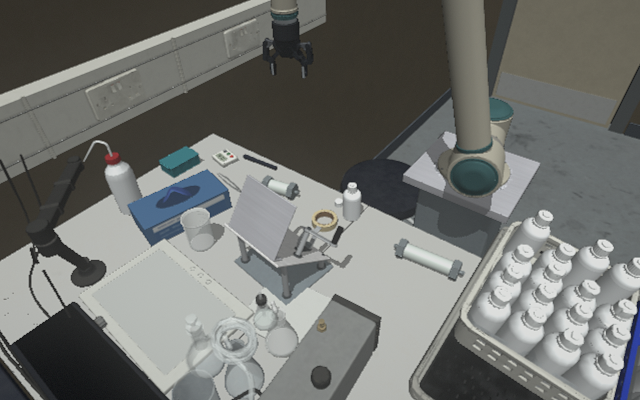

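View pics/a_top.png

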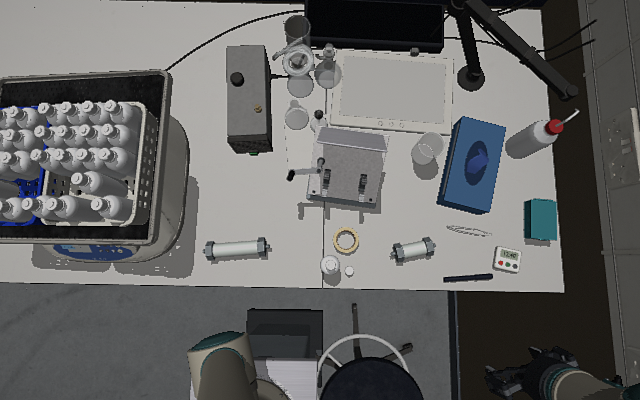

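View pics/a_wrist.png

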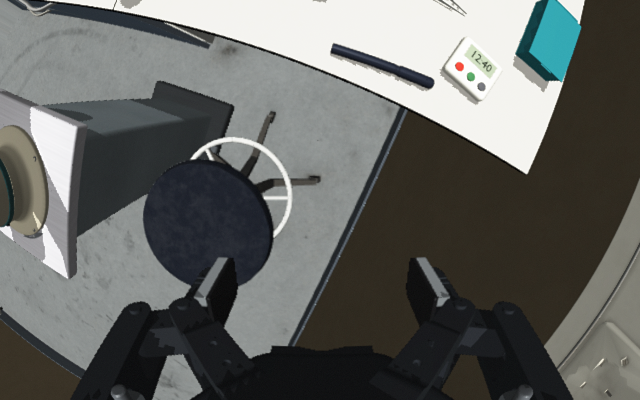

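```bash
cat > h.py <<'E'
import numpy as np,cv2
from rig import *
def cloud(c,d,m=None):
    M=m or camera_model(c);K=M["mtx"];T=M["world_from_camera"]
    v,u=np.mgrid[0:400,0:640].astype(float)
    P=np.stack([(u-K[0,2])/K[0,0]*d,-(v-K[1,2])/K[1,1]*d,-d],-1)
    return P@T[:3,:3].T+T[:3,3]
def ray(c,px):
    M=camera_model(c);K=M["mtx"];T=M["world_from_camera"]
    r=np.array([(px[0]-K[0,2])/K[0,0],-(px[1]-K[1,2])/K[1,1],-1.])
    return T[:3,3],T[:3,:3]@r
def proj(c,P):
    M=camera_model(c);K=M["mtx"];T=M["world_from_camera"]
    q=(np.atleast_2d(P)-T[:3,3])@T[:3,:3]
    return np.stack([K[0,0]*q[:,0]/-q[:,2]+K[0,2],K[1,1]*-q[:,1]/-q[:,2]+K[1,2]],-1)
E
python3 - <<'E'
from h import *
d=np.load("pics/a_top_d.npy");im=cv2.imread("pics/a_top.png")
C=cloud("top",d)
for (u,v) in [(325,197),(345,193),(372,203),(380,140),(350,130),(320,130),(345,170),(330,180),(291,174),(319,168),(230,249),(245,248),(355,240),(280,220)]: print((u,v),np.round(C[v,u],4))
cv2.imwrite("pics/b_top.png",cv2.resize(im[110:280,190:460],None,fx=2.95,fy=2.95,interpolation=cv2.INTER_CUBIC))
im=cv2.imread("pics/a_side.png")
cv2.imwrite("pics/b_side.png",cv2.resize(im[170:310,220:480],None,fx=3,fy=3,interpolation=cv2.INTER_CUBIC))
ds=np.load("pics/a_side_d.npy");S=cloud("side",ds)
for c,P in (("top",C),("side",S)):
  for n in ("long_cartridge_center","clip_panel","short_cartridge_center","keeper_post"):
    get_image(c)
    r=silhouettes(n,c)[:1]
    for q in r:
        m=q["mask"]; X=P[m&(np.load(f"pics/a_{c}_d.npy")>0)]; print(c,n,q["score"],m.sum(),np.round(np.median(X,0),4)); np.save(f"pics/m_{c}_{n}.npy",m)
        if n[0]=='l':
            X=X[X[:,2]>.015]; uv=X[:,:2]; ctr=uv.mean(0); w,V=np.linalg.eigh(np.cov((uv-ctr).T)); s=(uv-ctr)@V[:,1]; print("axis",V[:,1],"ctr mid",ctr+V[:,1]*(s.max()+s.min())/2,s.max()-s.min(),"z",np.percentile(X[:,2],95))
E
```

```text
(325, 197) [ 0.5551 -0.1719  0.1026]
(345, 193) [ 0.5758 -0.2243  0.0491]
(372, 203) [ 0.5566 -0.2996  0.0119]
(380, 140) [ 0.6742 -0.2939  0.1887]
(350, 130) [ 0.7122 -0.2289  0.1458]
(320, 130) [ 0.701  -0.157   0.1725]
(345, 170) [ 0.6287 -0.2216  0.0837]
(330, 180) [ 0.6063 -0.1844  0.0644]
(291, 174) [ 0.597  -0.0922  0.1636]
(319, 168) [ 0.6157 -0.1563  0.1508]
(230, 249) [0.4265 0.0687 0.0372]
(245, 248) [0.4298 0.0307 0.0359]
(355, 240) [ 0.4563 -0.2537  0.0171]
(280, 220) [ 0.5071 -0.0528  0.003 ]
top long_cartridge_center 0.95 942 [0.4285 0.0533 0.0365]
axis [-0.08299619  0.99654986] ctr mid [0.42839981 0.05531265] 0.17046298000820756 z 0.043747202979514184
top clip_panel 0.73 5261 [ 0.638  -0.2201  0.1001]
top keeper_post 0.58 194 [ 0.6088 -0.1161  0.1475]
side clip_panel 0.66 5034 [ 0.666  -0.199   0.1695]
side short_cartridge_center 0.58 4809 [ 0.6674 -0.1974  0.1714]
side keeper_post 0.83 272 [ 0.6065 -0.0932  0.1495]
```

```bash
true
```

```text
(no output)
```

View pics/b_top.png

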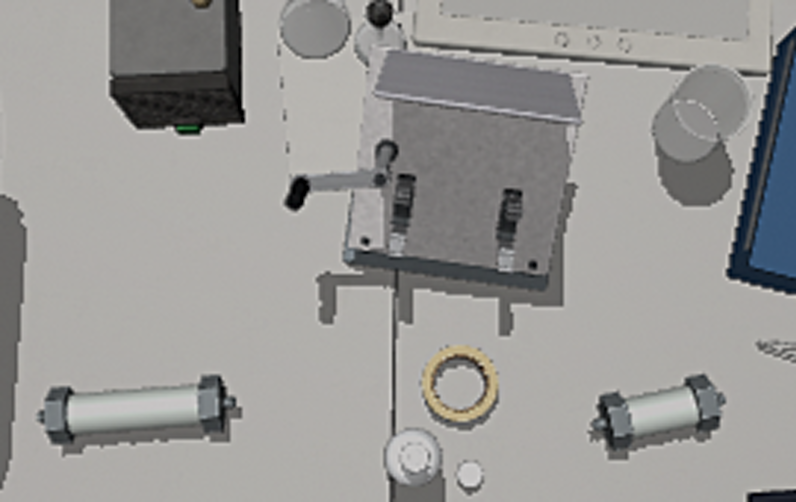

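View pics/b_side.png

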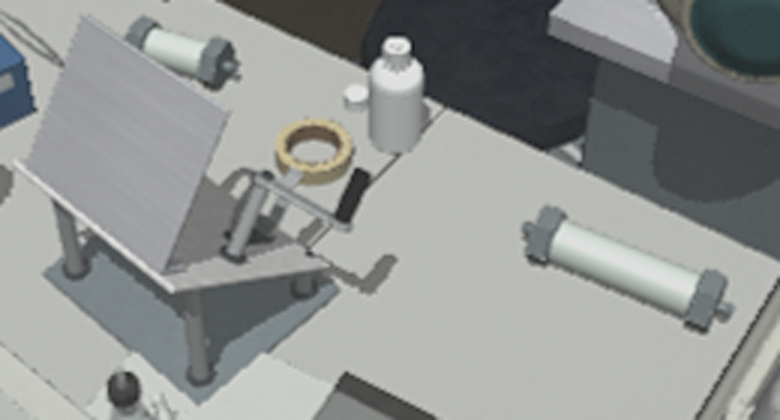

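Run:
```python
from h import *
d=np.load("pics/a_top_d.npy");C=cloud("top",d)
ds=np.load("pics/a_side_d.npy");S=cloud("side",ds)
# panel plane: region
def fit(X):
    for k in range(6):
        c=X.mean(0);n=np.linalg.svd(X-c,full_matrices=False)[2][2];r=(X-c)@n;X=X[abs(r)<max(2*r.std(),.001)]
    return c,n*np.sign(n[2]),r.std(),len(X)
poly=np.array([[330,158],[328,165],[340,200-12],[358,195],[352,172],[352,160],[380,165],[376,195],[365,198],[355,195]])
u0,v0=190,110;f=2.95
m=np.zeros((400,640),np.uint8)
for a,b in (((425,120),(490,260)),((525,150),(550,255))):
    m[int(a[1]/f+v0):int(b[1]/f+v0),int(a[0]/f+u0):int(b[0]/f+u0)]=1
X=C[m>0];c,n,s,N=fit(X);print("top plane",c,n,s,N,"tilt",np.degrees(np.arccos(n[2])),"yaw",np.degrees(np.arctan2(n[1],n[0])))
# guard plane from top (crop 400..570, 60..110)  and side (crop3: (90,60),(200,130))
m=np.zeros((400,640),np.uint8);cv2.fillPoly(m,[np.int32(np.array([[395,60],[570,80],[575,112],[395,90]])/f+[u0,v0])],1)
X=C[m>0];cg,ng,s,N=fit(X);print("guard top",cg,ng,s,N)
m=np.zeros((400,640),np.uint8);cv2.fillPoly(m,[np.int32(np.array([[85,35],[210,115],[165,245],[40,160]])/3.+[220,170])],1)
X=S[m>0];cs,ns,s,N=fit(X);print("guard side",cs,ns,s,N)
```

```text
top plane [ 0.61808852 -0.23632843  0.07781899] [-0.56820127  0.06999109  0.81990766] 0.0011159368155472678 1151 tilt 34.92444914624081 yaw 172.97767535536204
guard top [ 0.67250068 -0.23187246  0.20130764] [ 0.81393979 -0.10072825  0.57215019] 0.00036885370376146375 664
guard side [ 0.67508594 -0.22459683  0.19894301] [ 0.81299896 -0.10062928  0.57350365] 0.000906158319651013 2021
```

Run:
```python
from h import *
d=np.load("pics/a_top_d.npy");C=cloud("top",d)
ds=np.load("pics/a_side_d.npy");S=cloud("side",ds)
ps=np.radians(-7.05);t=np.radians(35)
x=np.array([np.cos(t)*np.cos(ps),np.cos(t)*np.sin(ps),np.sin(t)]);z=np.array([-np.sin(t)*np.cos(ps),-np.sin(t)*np.sin(ps),np.cos(t)]);y=np.cross(z,x)
R=np.stack([x,y,z],1);c0=np.array([0.61808852,-0.23632843,0.07781899])
for nm,P in(("top",C),("side",S)):
    Q=(P-c0)@R
    q=Q.reshape(-1,3);near=(abs(q[:,0])<.25)&(abs(q[:,1])<.25)
    # guard
    g=q[near&(q[:,2]>.03)&(q[:,2]<.14)&(q[:,0]>.08)&(q[:,0]<.14)]
    xm=np.median(g[:,0]);g=g[abs(g[:,0]-xm)<.004]
    print(nm,"guard x",xm,"y",np.percentile(g[:,1],[.5,99.5]),g[:,1].min(),g[:,1].max(),"z max",g[:,2].max(),len(g))
    # clips
    k=q[near&(q[:,2]>.012)&(q[:,2]<.065)&(abs(q[:,0])<.07)]
    h,e=np.histogram(k[:,1],bins=np.arange(-.12,.16,.004));print([(round(a,3),b) for a,b in zip(e,h) if b])
    for (a,b) in((-.04,-.015),(.055,.08)):pass
    # panel extents
    p=q[near&(abs(q[:,2])<.004)];print("panel",np.percentile(p[:,0],[.5,99.5]),np.percentile(p[:,1],[.5,99.5]))
    np.save(f"pics/q_{nm}.npy",Q)
for n,pt in [("clip_left",(328.4,184.6)),("clip_right",(363.5,187.2)),("clip_panel",(339.7,180.2)),("guard_top",(354.5,147.6)),("pivot",(318.9,167.3)),("post",(291.3,173.2))]:
    o,r=ray("top",pt);h={"clip_left":.032,"clip_right":.032,"clip_panel":0,"guard_top":.125,"pivot":.062,"post":.088}[n]
    oq=(o-c0)@R;rq=R.T@r;print(n,"top",np.round(oq+rq*(h-oq[2])/rq[2],4))
for n,pt in [("clip_left",(308.3,240.7)),("clip_right",(281.9,220)),("clip_panel",(285.2,240.5)),("guard_top",(271.9,187.7)),("pivot",(309.6,231.6)),("post",(334.5,233.7))]:
    o,r=ray("side",pt);h={"clip_left":.032,"clip_right":.032,"clip_panel":0,"guard_top":.125,"pivot":.062,"post":.088}[n]
    oq=(o-c0)@R;rq=R.T@r;print(n,"side",np.round(oq+rq*(h-oq[2])/rq[2],4))
```

```text
top guard x 0.11456784926036369 y [-0.05889643  0.08832026] -0.05973035653886776 0.08929952128555356 z max 0.12822464678731305 928
[(np.float64(-0.04), np.int64(13)), (np.float64(-0.036), np.int64(38)), (np.float64(-0.032), np.int64(38)), (np.float64(-0.028), np.int64(28)), (np.float64(0.052), np.int64(16)), (np.float64(0.056), np.int64(37)), (np.float64(0.06), np.int64(38)), (np.float64(0.064), np.int64(22)), (np.float64(0.072), np.int64(5)), (np.float64(0.076), np.int64(11)), (np.float64(0.08), np.int64(10)), (np.float64(0.084), np.int64(4)), (np.float64(0.088), np.int64(3)), (np.float64(0.092), np.int64(2)), (np.float64(0.096), np.int64(1)), (np.float64(0.1), np.int64(1)), (np.float64(0.104), np.int64(3)), (np.float64(0.108), np.int64(3)), (np.float64(0.112), np.int64(3)), (np.float64(0.116), np.int64(3)), (np.float64(0.12), np.int64(2)), (np.float64(0.124), np.int64(2)), (np.float64(0.128), np.int64(2)), (np.float64(0.132), np.int64(3))]
panel [-0.14508052  0.11446042] [-0.24432735  0.24483919]
side guard x 0.11455161298854291 y [-0.05764136  0.09057556] -0.06048780851727999 0.09
[... 538 characters left out ...]
124), np.int64(1)), (np.float64(0.128), np.int64(1)), (np.float64(0.132), np.int64(1)), (np.float64(0.136), np.int64(1)), (np.float64(0.14), np.int64(1)), (np.float64(0.148), np.int64(1))]
panel [-0.14361416  0.11626976] [-0.24539364  0.24818452]
clip_left top [-0.0218  0.0523  0.032 ]
clip_right top [-0.0156 -0.0349  0.032 ]
clip_panel top [-0.0191  0.0254  0.    ]
guard_top top [0.1108 0.0076 0.125 ]
pivot top [0.0317 0.0798 0.062 ]
post top [0.0178 0.1405 0.088 ]
clip_left side [-0.0053  0.0724  0.032 ]
clip_right side [-0.0144 -0.0248  0.032 ]
clip_panel side [-0.0019  0.0159  0.    ]
guard_top side [0.0964 0.0021 0.125 ]
pivot side [0.02   0.0822 0.062 ]
post side [0.0146 0.1377 0.088 ]
```

Run:
```python
import numpy as np
for nm in("top","side"):
    q=np.load(f"pics/q_{nm}.npy").reshape(-1,3)
    for a,b in((-.042,-.024),(.051,.069)):
        k=q[(q[:,1]>a)&(q[:,1]<b)&(q[:,2]>.004)&(q[:,2]<.075)&(abs(q[:,0])<.07)]
        print(nm,a,len(k),"ymean",k[:,1].min(),k[:,1].max())
        i=np.argsort(k[:,0]); print([tuple(int(v*1000) for v in r[[0,2]]) for r in k[i][::3]])
    # post & arm
    k=q[(q[:,1]>.125)&(q[:,1]<.16)&(q[:,2]>.06)&(q[:,2]<.115)&(abs(q[:,0])<.06)]
    print("post",len(k),np.round(np.median(k,0),4),k.min(0),k.max(0))
    g=q[(abs(q[:,0]-.1146)<.003)&(q[:,2]>.09)&(q[:,2]<.14)&(abs(q[:,1]-.015)<.06)]
    print(np.histogram(g[:,2],bins=np.arange(.11,.14,.002))[0])
    p=q[(abs(q[:,2])<.004)&(q[:,0]>-.13)&(q[:,0]<.13)&(q[:,1]>-.1)&(q[:,1]<.12)]
    print("panel",np.histogram(p[:,1],bins=np.arange(-.1,.12,.005)),np.histogram(p[:,0],bins=np.arange(-.13,.13,.005)))
```

```text
top -0.042 155 ymean -0.039247764358288695 -0.024053868157021114
[(-44, 57), (-41, 58), (-40, 54), (-39, 62), (-38, 55), (-38, 20), (-37, 19), (-37, 19), (-37, 56), (-36, 15), (-36, 47), (-35, 51), (-34, 48), (-33, 16), (-32, 50), (-31, 50), (-30, 47), (-30, 19), (-29, 48), (-29, 44), (-28, 47), (-27, 52), (-27, 19), (-26, 4), (-26, 19), (-25, 16), (-24, 4), (-22, 4), (-21, 6), (-20, 7), (-18, 6), (-14, 4), (-8, 5), (0, 48), (0, 49), (1, 46), (2, 43), (4, 51), (5, 6), (6, 6), (6, 54), (7, 39), (8, 56), (8, 38), (8, 31), (9, 34), (9, 26), (9, 59), (10, 22), (10, 21), (12, 59), (14, 60)]
top 0.051 155 ymean 0.05246026302327723 0.06824603924603548
[(-43, 60), (-41, 55), (-40, 60), (-39, 57), (-38, 18), (-38, 53), (-37, 19), (-37, 15), (-37, 52), (-36, 15), (-36, 49), (-35, 12), (-34, 50), (-34, 57), (-33, 49), (-32, 46), (-31, 45), (-30, 7), (-29, 18), (-29, 4), (-28, 47), (-28, 49), (-27, 47), (-27, 19), (-26, 6), (-26, 14), (-25, 15), (-24, 6), (-22, 5), (-21, 6), (-19, 6), (-13, 8), (-5, 7), (-1, 46), (0, 17), (1, 46), (1, 49), (4, 50), (5, 52), (6, 54), (6, 39), (7, 54), (7, 4), (8,
[... 2093 characters left out ...]
2302e-16,  5.00000000e-03,
        1.00000000e-02,  1.50000000e-02,  2.00000000e-02,  2.50000000e-02,
        3.00000000e-02,  3.50000000e-02,  4.00000000e-02,  4.50000000e-02,
        5.00000000e-02,  5.50000000e-02,  6.00000000e-02,  6.50000000e-02,
        7.00000000e-02,  7.50000000e-02,  8.00000000e-02,  8.50000000e-02,
        9.00000000e-02,  9.50000000e-02,  1.00000000e-01,  1.05000000e-01,
        1.10000000e-01,  1.15000000e-01,  1.20000000e-01,  1.25000000e-01]))Traceback (most recent call last):
  File "<stdin>", line 6, in <module>
    return umr_minimum(a, axis, None, out, keepdims, initial, where)
ValueError: zero-size array to reduction operation minimum which has no identity
```

Run:
```python
from h import *
from scipy.spatial.transform import Rotation as Ro
s=manip.get_state();q=s["ee_rot"];R=Ro.from_quat(q[[1,2,3,0]]).as_matrix();print(R.round(3),s["position"])
print("jaw yaw",np.degrees(np.arctan2(R[1,2],R[0,2])))
ps=np.radians(-7.05);t=np.radians(35)
x=np.array([np.cos(t)*np.cos(ps),np.cos(t)*np.sin(ps),np.sin(t)]);z=np.array([-np.sin(t)*np.cos(ps),-np.sin(t)*np.sin(ps),np.cos(t)]);y=np.cross(z,x)
P=np.stack([x,y,z],1);c0=np.array([0.61808852,-0.23632843,0.07781899])
O=c0+P@[-.0133,.014,.0015];np.savez("panel.npz",P=P,O=O);print(O,P.round(4))
for h in(.1,.08,.06,.04,.032):print(h,(O+P@[0,0,h]).round(4))
```

```text
[[-0.925  0.     0.379]
 [-0.379 -0.    -0.925]
 [ 0.    -1.     0.   ]] [ 0.21797027 -0.53214731  0.2483391 ]
jaw yaw -67.72488636987832
[ 0.6081406  -0.22099151  0.07141915] [[ 0.813   0.1227 -0.5692]
 [-0.1005  0.9924  0.0704]
 [ 0.5736  0.      0.8192]]
0.1 [ 0.5512 -0.214   0.1533]
0.08 [ 0.5626 -0.2154  0.137 ]
0.06 [ 0.574  -0.2168  0.1206]
0.04 [ 0.5854 -0.2182  0.1042]
0.032 [ 0.5899 -0.2187  0.0976]
```

Request:
jog_arm(
  targets=[
    [0.085,[0.017,0.049,0],0.1055],
    [0.085,[0.0175,0.049,0],0.1055],
    [0.085,[0.0175,0.049,0],0.1055],
    [0.085,[0.0175,0.049,0],0.1055],
    [0.085,[0.0175,0.049,0],0.1055],
    [0.085,[0.0175,0.049,0],0.1055],
    [0.085,[0.0175,0.049,0],0.1055],
    [0.085,[0.0175,0.049,0],0.1055],
    [0.085,[0.0175,0.049,0],0.1055],
    [0.085,[0.0175,0.049,0],0.1055],
  ],
  force=60,
)

```text
clock: 3.2
position: [0.3929, -0.0405, 0.2487]
ee_rot: [-0.468, 0.468, -0.529, 0.53]
contact_force: [0.4, -1.1, -0.1]
width: 0.0849
```

Request:
jog_arm(
  targets=[
    [0.085,[0.0175,0.049,-0.03],0.1055],
    [0.085,[0.018,0.048,-0.03],0.1055],
    [0.085,[0,0,-0.03],0],
    [0.085,[0,0,0],0],
  ],
)

```text
clock: 3.7
position: [0.4261, 0.0556, 0.1566]
ee_rot: [-0.52, 0.522, -0.48, 0.477]
contact_force: [0.3, -0.9, 0.2]
width: 0.0854
```

Run:
```python
from h import *
M=camera_model("wrist");s=manip.get_state()
p,d=get_image("wrist"); cv2.imwrite("pics/c_wrist.png",p[...,::-1])
K=M["mtx"];T=M["world_from_camera"]
r=silhouettes("long_cartridge_center","wrist");r2=spot_point("long_cartridge_center","wrist")
def wp(px,zz):
    a=(px[0]-K[0,2]);b=(px[1]-K[1,2]);rr=np.hypot(a,b);th=rr/K[0,0]
    v=np.array([np.sin(th)*a/rr,-np.sin(th)*b/rr,-np.cos(th)]);v=T[:3,:3]@v
    return T[:3,3]+v*(zz-T[2,3])/v[2]
print(s["position"],[ (x["score"],x["position"],wp(x["position"],.022)) for x in r2])
for x in r[:1]:
    m=x["mask"];print(x["score"],x["position"],m.sum())
    v,u=np.nonzero(m);W=np.array([wp((a,b),.022)[:2] for a,b in zip(u,v)]);c=W.mean(0);w,V=np.linalg.eigh(np.cov((W-c).T));t=(W-c)@V[:,1];print(c,V[:,1],c+V[:,1]*(t.max()+t.min())/2,np.ptp(t))
```

```text
[0.42614745 0.05555703 0.15661807] [(0.98, [327.3, 197.1], array([0.42963754, 0.05441533, 0.022     ]))]
0.72 [326.0, 188.7] 7917
[0.42798255 0.05850224] [-0.09184657  0.99577317] [0.42830549 0.05500108] 0.1760606093985445
```

View pics/c_wrist.png

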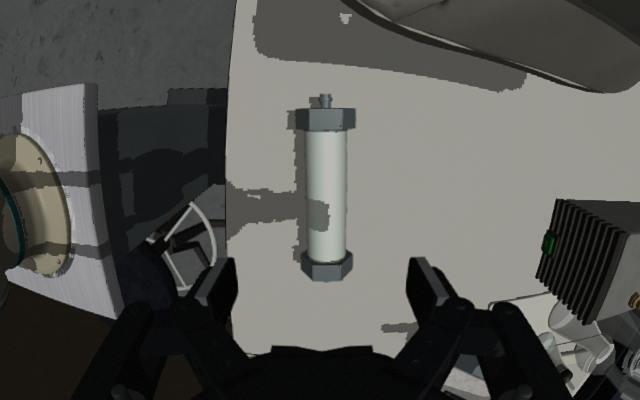

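Request:
jog_arm(
  targets=[
    [0.085,[0.0025,0,-0.05],0.006],
    [0.085,[0,0,-0.05],0],
    [0.085,[0,0,-0.0275],0],
    [0.085,[0,0,0],0],
    [0.02,[0,0,0],0],
    [0.02,[0,0,0],0],
    [0.02,[0,0,0],0],
    [0.02,[0,0,0],0],
  ],
  force=60,
)

```text
clock: 4.85
position: [0.4312, 0.0548, 0.0323]
ee_rot: [0.523, -0.522, 0.476, -0.478]
contact_force: [-1.3, -0.8, 8.3]
width: 0.034
```

Request:
jog_arm(
  targets=[
    [0.02,[0,0,0],0],
    [0.02,[0,0,0.03],0],
    [0.02,[0,0,0.05],0],
    [0.02,[0,0,0.05],0],
    [0.02,[0,0,0],0],
  ],
)

```text
clock: 5.48
position: [0.4334, 0.0549, 0.1649]
ee_rot: [0.524, -0.52, 0.474, -0.48]
contact_force: [-0.2, 0.1, -1.5]
width: 0.0336
```

Run:
```python
from h import *
s=manip.get_state();print(s["position"],s["contact_force"],s["moment"],s["width"])
p,d=get_image("wrist"); cv2.imwrite("pics/d_wrist.png",p[...,::-1])
p,d=get_image("side"); cv2.imwrite("pics/d_side.png",cv2.resize(p[130:330,300:560,::-1],None,fx=3,fy=3));np.save("pics/d_side.npy",d)
r=silhouettes("long_cartridge_center","side")
S=cloud("side",d)
for x in r[:1]: 
    X=S[x["mask"]];print(x["score"],x["position"],np.median(X,0),np.percentile(X,[2,98],axis=0))
```

```text
[0.43335533 0.05489379 0.16486631] [-0.1713678   0.06920441 -1.48469662] [ 0.0006014  -0.05893984  0.03144214] 0.033618440948401426
0.84 [446.6, 220.5] [0.44148372 0.07694707 0.16373968] [[ 0.10620627 -0.10908342 -0.18293345]
 [ 0.45905564  0.13671647  0.1754155 ]]
```

View pics/d_side.png

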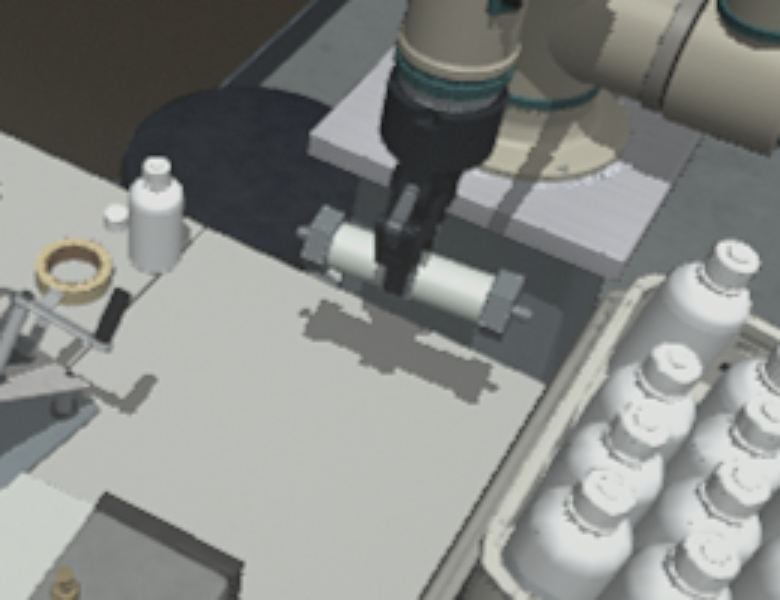

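View pics/d_wrist.png

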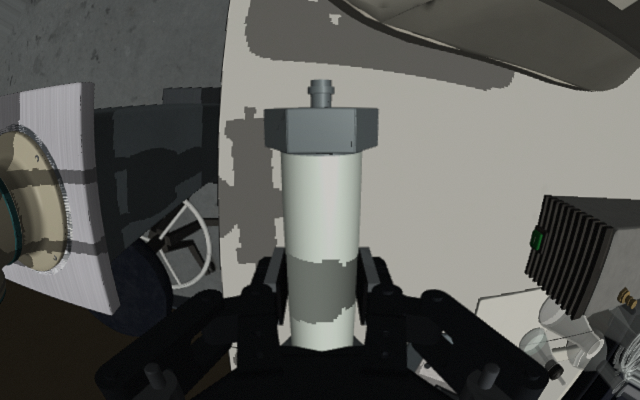

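Run:
```python
from h import *
from scipy.optimize import least_squares
d=np.load("pics/d_side.npy");S=cloud("side",d)
s=manip.get_state();print(s["position"])
m=silhouettes("long_cartridge_center","side")[0]["mask"]
m=cv2.erode(m.astype(np.uint8),np.ones((2,2)))>0
X=S[m];X=X[(X[:,2]>.1)&(X[:,0]>.38)]
a=np.array([-.0918,.9958,0]);p=np.array([.9958,.0918,0])
c=np.array([.4334,.0549,.15]);t=(X-c)@a
print(np.histogram(t,bins=np.arange(-.1,.1,.01)))
B=X[(abs(t)<.052)&(abs(t)>.016)]
def f(v):
    ax=np.array([-.0918+v[3],.9958,v[2]]);ax/=np.linalg.norm(ax)
    q=B-(c+v[0]*p+np.array([0,0,v[1]]));q=q-np.outer(q@ax,ax);return np.linalg.norm(q,axis=1)-.018
r=least_squares(f,[0,0,0,0],loss="soft_l1",f_scale=.001);print(r.x,np.sqrt(np.mean(r.fun**2)),len(B), "axis at TCP:",c+r.x[0]*p+[0,0,r.x[1]])
print("caps ends",np.percentile(t,[0.5,99.5]))
```

```text
[0.42925231 0.05496647 0.16005856]
(array([  0,   0,   8,  90, 105,  75,  71,  59,  18,   0,   0,  46,  78,
        78,  80,  80,  95, 123,  20]), array([-1.00000000e-01, -9.00000000e-02, -8.00000000e-02, -7.00000000e-02,
       -6.00000000e-02, -5.00000000e-02, -4.00000000e-02, -3.00000000e-02,
       -2.00000000e-02, -1.00000000e-02, -5.55111512e-17,  1.00000000e-02,
        2.00000000e-02,  3.00000000e-02,  4.00000000e-02,  5.00000000e-02,
        6.00000000e-02,  7.00000000e-02,  8.00000000e-02,  9.00000000e-02]))
[-0.00313322  0.00204141  0.00274269 -0.00343267] 0.0014157925842369925 509 axis at TCP: [0.43027994 0.05461237 0.15204141]
caps ends [-0.07436872  0.0902372 ]
```

Request:
jog_arm(
  targets=[
    [0.02,[0,0,0.04],0],
    [0.02,[0.01,-0.0455,0],-0.036],
    [0.02,[0.01,-0.045,0],-0.036],
    [0.02,[0.01,-0.045,0],-0.036],
    [0.02,[0.01,-0.045,0],-0.036],
    [0.02,[0.01,-0.045,0],-0.037],
    [0.02,[0.01,-0.042,0],-0.037],
    [0.02,[0.04,0,0],0],
    [0.02,[0,0,0],0],
    [0.02,[0,0,0],0],
  ],
)

```text
clock: 6.92
position: [0.5292, -0.2119, 0.1987]
ee_rot: [0.466, -0.468, 0.532, -0.529]
contact_force: [-0.3, 0.2, -1.8]
width: 0.0336
```

```bash
cat > chk.py <<'E'
from h import *
from scipy.optimize import least_squares
import sys
D=np.load("panel.npz");P,O=D["P"],D["O"]
s=manip.get_state();print("t",s["clock"],"tcp",s["position"].round(4),"F",s["contact_force"].round(1),"w",round(s["width"],4))
print("tcp in panel (axis = tcp-.008z):",((s["position"]-[-.001,0,.008]-O)@P).round(4))
for cam in ("side","top"):
    p,d=get_image(cam)
    tag=sys.argv[1]
    box=(slice(150,310),slice(200,420)) if cam=="side" else (slice(90,290),slice(230,450))
    cv2.imwrite(f"pics/{tag}_{cam}.png",cv2.resize(p[box][...,::-1],None,fx=3.,fy=3.,interpolation=cv2.INTER_CUBIC))
    C=cloud(cam,d)
    for x in silhouettes("long_cartridge_center",cam)[:1]:
        m=cv2.erode(x["mask"].astype(np.uint8),np.ones((2,2)))>0
        X=(C[m]-O)@P; X=X[(abs(X[:,0])<.12)&(abs(X[:,1])<.12)&(X[:,2]>.01)&(X[:,2]<.2)]
        print(cam,round(x["score"],2),len(X),"y range",np.percentile(X[:,1],[1,99]).round(4))
        B=X[abs(X[:,1])<.052]
        if len(B)<40: continue
        c=np.median(B,0)
        def f(v):
            ax=np.array([v[2],1,v[3]]);ax/=np.linalg.norm(ax);q=B-[v[0],0,v[1]];q=q-np.outer(q@ax,ax);return np.linalg.norm(q,axis=1)-.018
        r=least_squares(f,[c[0]-.005,c[2]-.015,0,0],loss="soft_l1",f_scale=.001);print("  cyl x,z,slopes",r.x.round(4),"rms",np.sqrt(np.mean(r.fun**2)).round(4),len(B))
E
python3 chk.py e
```

```text
t 6.925 tcp [ 0.5292 -0.2119  0.1987] F [-0.3  0.2 -1.8] w 0.0336
tcp in panel (axis = tcp-.008z): [ 0.0042 -0.0006  0.1427]
side 0.66 635 y range [-0.0641  0.0886]
  cyl x,z,slopes [ 0.0012  0.1419 -0.0059 -0.0038] rms 0.0011 266
top 0.89 424 y range [-0.0559  0.0795]
  cyl x,z,slopes [ 0.0017  0.1416  0.0017 -0.0004] rms 0.0011 199
```

View pics/e_side.png

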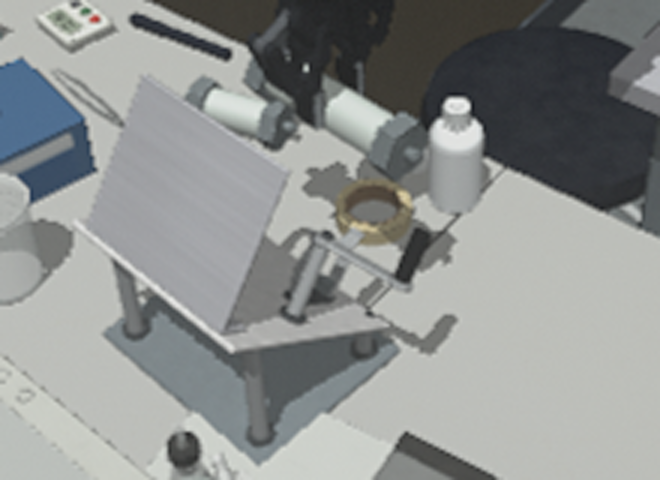

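View pics/e_top.png

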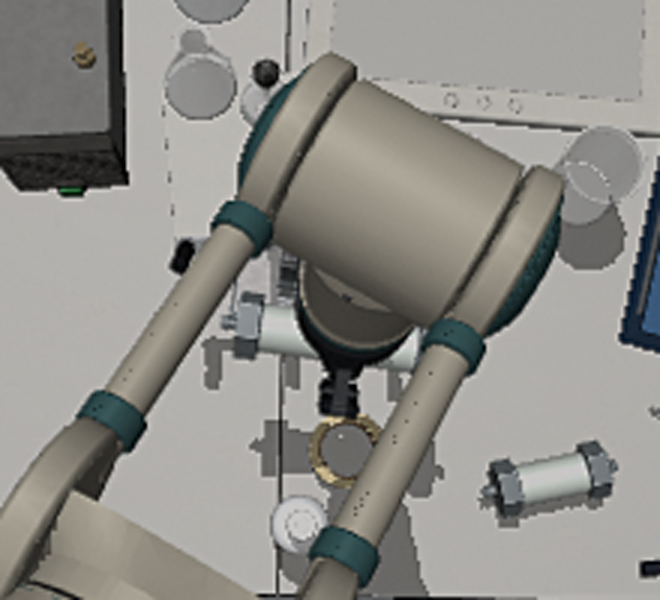

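Run:
```python
from h import *
p,d=get_image("side");cv2.imwrite("pics/f_side.png",cv2.resize(p[0:260,160:480,::-1],None,fx=2.4,fy=2.4,interpolation=cv2.INTER_CUBIC))
np.save("pics/f_side.npy",d)
p,d=get_image("top");np.save("pics/f_top.npy",d);C=cloud("top",d)
s=manip.get_state();t=s["position"];print(t,s["qpos"].round(3))
D=np.load("panel.npz");P,O=D["P"],D["O"]
ps=np.radians(-7.05);f=np.array([np.cos(ps),np.sin(ps)]);l=np.array([-f[1],f[0]])
X=C.reshape(-1,3);a=(X[:,:2]-t[:2])@f;b=(X[:,:2]-t[:2])@l;h=X[:,2]-t[2]
m=(abs(b)<.1)&(abs(a)<.25)&(h>.02)
for k in np.arange(-.1,.1,.02):
    mm=m&(b>k)&(b<k+.02)
    print(round(k,2),"fwd range",[ (round(q,3),round(np.percentile(h[mm&(abs(a-q)<.01)],50),3)) for q in np.arange(-.06,.2,.02) if (mm&(abs(a-q)<.01)).sum()>3])
# side cloud
S=cloud("side",np.load("pics/f_side.npy")).reshape(-1,3)
a=(S[:,:2]-t[:2])@f;b=(S[:,:2]-t[:2])@l;h=S[:,2]-t[2]
m=(abs(b)<.14)&(abs(a)<.25)&(h>.02)&(h<.4)
print("side: by height max fwd")
for k in np.arange(.02,.4,.02):
    mm=m&(h>k)&(h<k+.02)
    if mm.sum()>5: print(round(k,2),np.percentile(a[mm],[2,50,98]).round(3),np.percentile(b[mm],[2,98]).round(3),mm.sum())
```

```text
[ 0.52998829 -0.21230959  0.20096224] [-0.503  0.3    1.591 -0.     1.25  -0.375]
-0.1 fwd range []
-0.08 fwd range [(np.float64(-0.02), np.float64(0.368)), (np.float64(0.0), np.float64(0.372)), (np.float64(0.02), np.float64(0.372))]
-0.06 fwd range [(np.float64(-0.06), np.float64(0.365)), (np.float64(-0.04), np.float64(0.374)), (np.float64(-0.02), np.float64(0.388)), (np.float64(0.0), np.float64(0.383)), (np.float64(0.02), np.float64(0.372))]
-0.04 fwd range [(np.float64(-0.06), np.float64(0.372)), (np.float64(-0.04), np.float64(0.377)), (np.float64(-0.02), np.float64(0.384)), (np.float64(0.0), np.float64(0.384)), (np.float64(0.02), np.float64(0.375))]
-0.02 fwd range [(np.float64(-0.06), np.float64(0.088)), (np.float64(-0.04), np.float64(0.354)), (np.float64(-0.02), np.float64(0.382)), (np.float64(0.0), np.float64(0.385)), (np.float64(0.02), np.float64(0.379)), (np.float64(0.04), np.float64(0.368))]
0.0 fwd range [(np.float64(-0.06), np.float64(0.083)), (np.float64(-0.04), np.float64(0.279)), (np.float64(-0.02), np.float64(0.378)), (np.float64(0.0), np.float64(0.385)), (np.float64(
[... 1029 characters left out ...]
1  0.037] [-0.012  0.038] 168
0.12 [-0.018  0.024  0.037] [-0.013  0.039] 296
0.14 [-0.024  0.023  0.036] [-0.021  0.039] 402
0.16 [-0.019  0.023  0.035] [-0.014  0.037] 276
0.18 [-0.023  0.022  0.035] [-0.016  0.037] 339
0.2 [-0.016  0.023  0.034] [-0.014  0.036] 347
0.22 [-0.016  0.021  0.035] [-0.014  0.036] 342
0.24 [-0.018  0.027  0.038] [-0.013  0.036] 387
0.26 [-0.019  0.023  0.034] [-0.014  0.036] 396
0.28 [-0.015  0.024  0.034] [-0.014  0.036] 363
0.3 [-0.002  0.029  0.045] [-0.047  0.061] 364
0.32 [-0.014  0.028  0.055] [-0.055  0.067] 566
0.34 [-0.02   0.03   0.057] [-0.058  0.071] 891
0.36 [-0.141  0.015  0.052] [-0.053  0.116] 1559
0.38 [-0.086  0.012  0.04 ] [-0.021  0.095] 561
```

View pics/f_side.png

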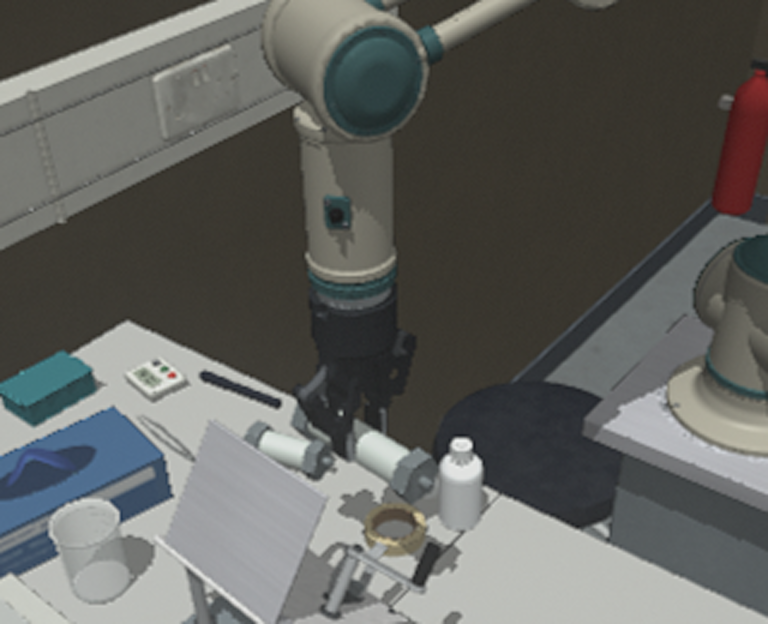

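Request:
jog_arm(
  targets=[
    [0.02,[0.011,-0.0014,-0.017],0],
    [0.02,[0.011,-0.0014,-0.017],0],
    [0.02,[0.012,-0.0014,-0.0174],0],
    [0.02,[0,0,0],0],
    [0.02,[0,0,0],0],
  ],
)

```text
clock: 7.85
position: [0.5645, -0.2168, 0.149]
ee_rot: [0.467, -0.467, 0.531, -0.531]
contact_force: [-0.4, -0.6, -3.0]
width: 0.0337
```

```bash
python3 chk.py g; python3 chk.py g
```

```text
t 7.85 tcp [ 0.5645 -0.2168  0.149 ] F [-0.4 -0.6 -3. ] w 0.0337
tcp in panel (axis = tcp-.008z): [ 0.0048 -0.001   0.0816]
side 0.9 556 y range [0.0015 0.0886]
  cyl x,z,slopes [ 0.0009  0.0809  0.0185 -0.003 ] rms 0.0011 244
top 0.58 382 y range [-0.0532  0.0797]
  cyl x,z,slopes [ 0.0024  0.0803  0.002  -0.0026] rms 0.0011 205
t 8.05 tcp [ 0.5645 -0.217   0.1502] F [ 0.6 -0.5 -1.2] w 0.0341
tcp in panel (axis = tcp-.008z): [ 0.0055 -0.0012  0.0825]
side 0.94 553 y range [-0.0012  0.0892]
  cyl x,z,slopes [ 0.0023  0.0817 -0.0028 -0.0036] rms 0.0012 247
top 0.88 372 y range [-0.0476  0.0827]
  cyl x,z,slopes [ 0.0025  0.0804 -0.0032 -0.0014] rms 0.0085 184
```

View pics/g_side.png

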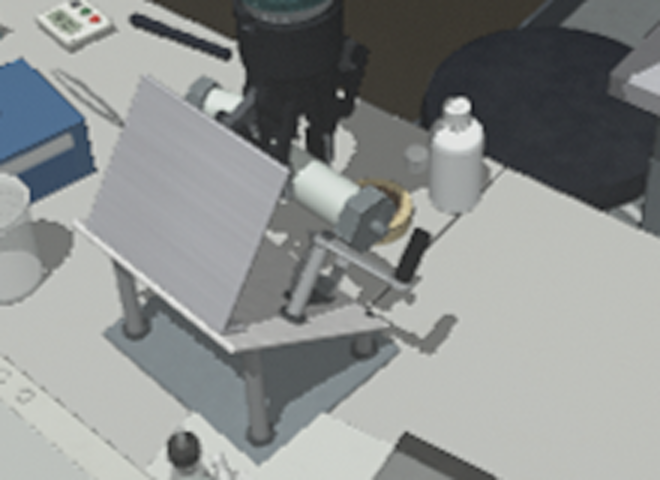

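Request:
jog_arm(
  targets=[
    [0.02,[0.005,-0.0017,-0.009],0],
    [0.02,[0.005,-0.0017,-0.0093],0],
    [0.02,[0,0,0],0],
    [0.02,[0.00285,-0.00035,-0.0041],0],
    [0.02,[0.00285,-0.00035,-0.0041],0],
    [0.02,[0,0,0],0],
  ],
)

```text
clock: 9.0
position: [0.5768, -0.2205, 0.1246]
ee_rot: [0.466, -0.469, 0.532, -0.529]
contact_force: [-10.2, 0.8, 11.3]
width: 0.0338
```

Request:
jog_arm(
  targets=[
    [0.02,[0.00285,-0.00035,-0.0041],0],
    [0.02,[0.00285,-0.00035,-0.0041],0],
    [0.02,[0,0,0],0],
  ],
)

```text
clock: 9.38
position: [0.5836, -0.2213, 0.1153]
ee_rot: [0.466, -0.468, 0.532, -0.53]
contact_force: [-6.6, 0.2, 4.9]
width: 0.034
```

Request:
jog_arm(
  targets=[
    [0.02,[0.00285,-0.00035,-0.0041],0],
    [0.02,[0,0,0],0],
  ],
)

```text
clock: 9.62
position: [0.5878, -0.2217, 0.1099]
ee_rot: [0.467, -0.467, 0.532, -0.53]
contact_force: [-3.0, -0.3, -3.2]
width: 0.0342
```

```bash
python3 chk.py i
```

```text
t 9.625 tcp [ 0.5878 -0.2217  0.1099] F [-3.  -0.3 -3.2] w 0.0342
tcp in panel (axis = tcp-.008z): [ 0.0018 -0.0031  0.036 ]
side 0.58 306 y range [0.0009 0.0868]
  cyl x,z,slopes [-0.0016  0.0349 -0.0017 -0.0042] rms 0.0021 153
top 0.77 345 y range [-0.0482  0.0749]
  cyl x,z,slopes [-0.0016  0.0339  0.0075  0.0022] rms 0.0014 211
```

View pics/i_side.png

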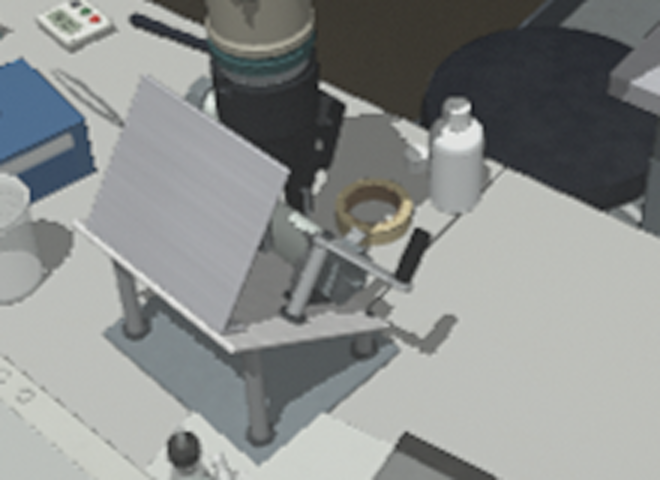

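Request:
jog_arm(
  targets=[
    [0.046,[0.001,0,-0.0015],0],
    [0.046,[0,0,0],0],
    [0.046,[0,0,0],0],
  ],
)

```text
clock: 10.2
position: [0.5907, -0.2223, 0.1098]
ee_rot: [-0.467, 0.467, -0.53, 0.532]
contact_force: [0.7, -0.1, -0.8]
width: 0.0458
```

```bash
python3 chk.py j
```

```text
t 10.2 tcp [ 0.5907 -0.2223  0.1098] F [ 0.7 -0.1 -0.8] w 0.0458
tcp in panel (axis = tcp-.008z): [ 0.0042 -0.0033  0.0342]
side 0.74 370 y range [-0.003   0.0868]
  cyl x,z,slopes [-0.0022  0.0312  0.0013  0.0232] rms 0.0024 203
top 0.61 338 y range [-0.0463  0.08  ]
  cyl x,z,slopes [-0.0019  0.0303 -0.0038 -0.0011] rms 0.0013 196
```

Request:
jog_arm(
  targets=[
    [0.046,[-0.0114,0.0014,0.0164],0],
    [0.046,[-0.0114,0.0014,0.0164],0],
    [0.046,[-0.0114,0.0014,0.0164],0],
    [0.0,[-0.01,0.002,0.05],0],
    [0.0,[0,0.03,0.042],0],
    [0.0,[0,0.05,0],0],
    [0.0,[0,0.05,0],0],
    [0.0,[0,0,0],0],
    [0.0,[0,0,0],0],
  ],
)

```text
clock: 11.52
position: [0.5452, -0.0861, 0.2513]
ee_rot: [-0.467, 0.467, -0.53, 0.531]
contact_force: [-0.1, 0.7, 0.1]
width: 0.0003
```

```bash
python3 chk.py k
python3 - <<'E'
from h import *
D=np.load("panel.npz");P,O=D["P"],D["O"]
for n in("keeper_post","keeper_pivot"):
  for c in("side","top"):
    for x in spot_point(n,c)[:1]:
        o,r=ray(c,x["position"]);oq=(o-O)@P;rq=P.T@r;h=.088 if n[-1]=='t' else .062
        print(n,c,round(x["score"],2),x["position"],(oq+rq*(h-oq[2])/rq[2]).round(4))
E
```

```text
t 11.525 tcp [ 0.5452 -0.0861  0.2513] F [-0.1  0.7  0.1] w 0.0003
tcp in panel (axis = tcp-.008z): [0.0346 0.1263 0.1856]
side 0.82 272 y range [0.0025 0.0874]
  cyl x,z,slopes [-0.0034  0.0302  0.037   0.0776] rms 0.0011 122
top 0.61 817 y range [-0.0758  0.0734]
  cyl x,z,slopes [-0.0022  0.0304  0.0029  0.0027] rms 0.0014 515
keeper_post side 0.65 [336.5, 236.0] [0.0368 0.1352 0.088 ]
keeper_post top 0.69 [290.0, 174.2] [0.0288 0.1291 0.088 ]
keeper_pivot side 0.77 [311.0, 231.1] [0.0956 0.1104 0.088 ]
keeper_pivot top 0.85 [317.5, 166.1] [0.0579 0.0681 0.088 ]
```

View pics/k_side.png

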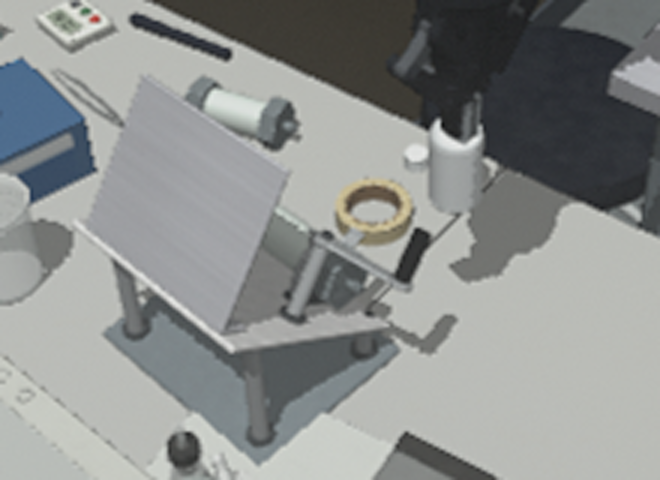

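View pics/k_top.png

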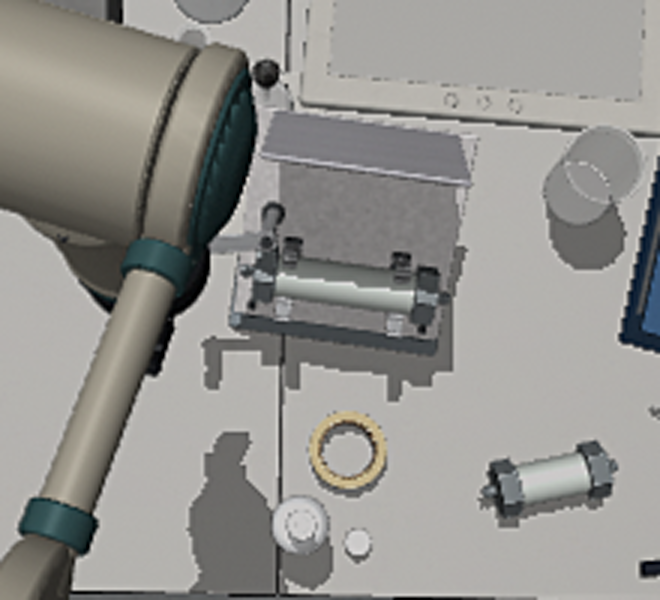

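Request:
jog_arm(
  targets=[
    [0.0,[0.045,0,0],0],
    [0.0,[0.042,0,0],0],
    [0.0,[0,0,-0.035],0],
    [0.0,[0,0,-0.038],0],
    [0.0,[0,0,0],0],
    [0.0,[0,0,0],0],
  ],
)

```text
clock: 12.68
position: [0.6333, -0.0861, 0.1785]
ee_rot: [-0.467, 0.467, -0.53, 0.532]
contact_force: [-0.5, -0.0, -0.5]
width: 0.0002
```

Run:
```python
from h import *
D=np.load("panel.npz");P,O=D["P"],D["O"]
s=manip.get_state();print(s["position"],s["contact_force"])
tip=s["position"]-[0,0,.017];print("tip panel",(tip-O)@P*1000)
p,d=get_image("side");cv2.imwrite("pics/l_side.png",cv2.resize(p[150:310,200:420,::-1],None,fx=3,fy=3,interpolation=cv2.INTER_CUBIC))
for th in np.arange(.2,1.61,.2):
    dd=21+(18-21)*th/1.57
    F=np.array([42-64*np.sin(th)+dd*np.cos(th),66+64*np.cos(th)+dd*np.sin(th),80])/1000-[.002,0,0]
    W=O+P@F+[0,0,.017];print(round(th,2),(F*1000).round(1),"TCP",W.round(4))
```

```text
[ 0.63332735 -0.08612212  0.17854367] [-0.47417467 -0.0253479  -0.51297618]
tip panel [ 58.60945303 136.94100821  68.9829384 ]
0.2 [ 47.5 132.8  80. ] TCP [ 0.6175 -0.0883  0.1812]
0.4 [ 33.7 132.8  80. ] TCP [ 0.6063 -0.0869  0.1733]
0.6 [ 20.2 130.   80. ] TCP [ 0.595  -0.0883  0.1656]
0.8 [  7.7 124.6  80. ] TCP [ 0.5841 -0.0925  0.1583]
1.0 [ -3.5 116.6  80. ] TCP [ 0.574  -0.0992  0.1519]
1.2 [-12.9 106.6  80. ] TCP [ 0.5652 -0.1082  0.1466]
1.4 [-20.   94.9  80. ] TCP [ 0.558  -0.1191  0.1425]
1.6 [-24.5  82.1  80. ] TCP [ 0.5528 -0.1315  0.1399]
```

View pics/l_side.png

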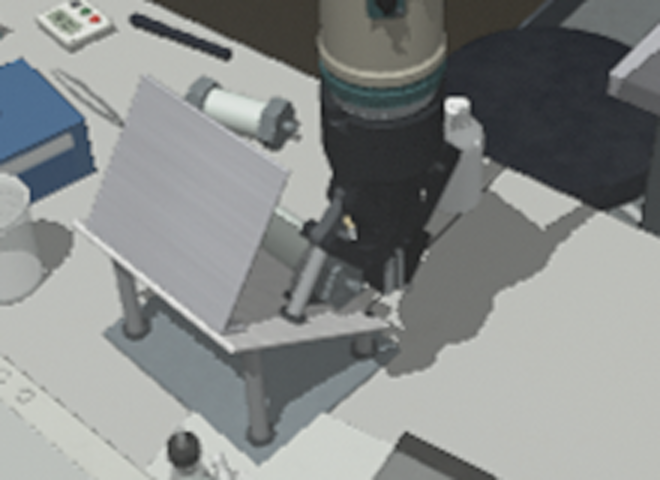

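Request:
jog_arm(
  targets=[
    [0.0,[-0.014,-0.001,0],0],
    [0.0,[-0.013,0,-0.005],0],
    [0.0,[-0.0113,-0.0014,-0.0077],0],
    [0.0,[-0.0109,-0.0042,-0.0073],0],
    [0.0,[0,0,0],0],
  ],
)

```text
clock: 13.35
position: [0.5814, -0.0923, 0.1564]
ee_rot: [0.466, -0.467, 0.532, -0.53]
contact_force: [0.9, 0.1, -0.1]
width: -0.0001
```

Run:
```python
from h import *
s=manip.get_state();print(s["position"],s["contact_force"])
p,d=get_image("side");cv2.imwrite("pics/m_side.png",cv2.resize(p[150:310,200:420,::-1],None,fx=3,fy=3,interpolation=cv2.INTER_CUBIC))
p,d=get_image("wrist");cv2.imwrite("pics/m_wrist.png",p[...,::-1])
```

```text
[ 0.58139791 -0.09234284  0.15642844] [ 0.92906029  0.09702483 -0.12136267]
```

View pics/m_side.png

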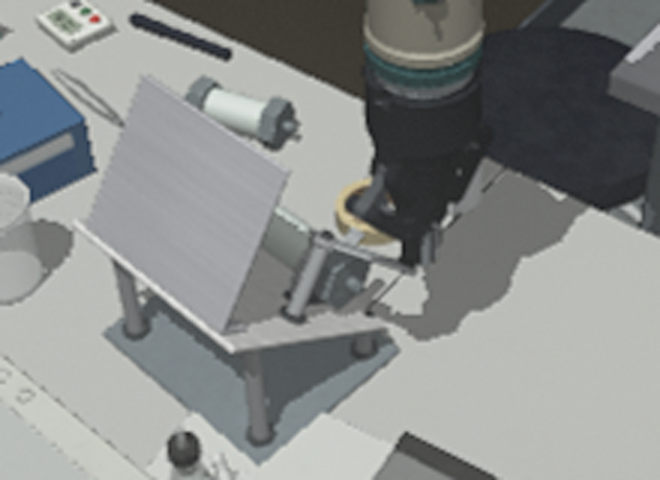

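View pics/m_wrist.png

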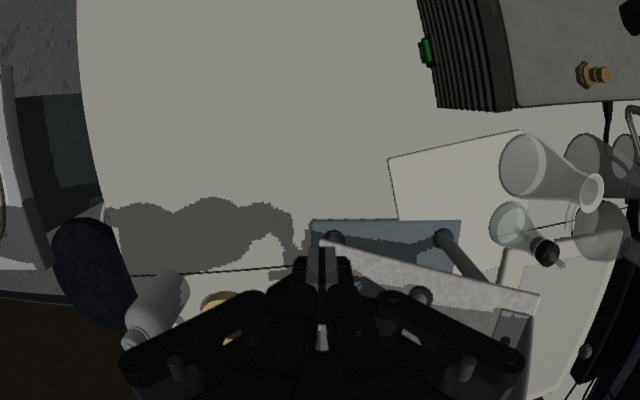

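Request:
jog_arm(
  targets=[
    [0.0,[-0.0075,-0.0055,-0.0045],0],
    [0.0,[-0.0088,-0.009,-0.0053],0],
    [0.0,[0,0,0],0],
  ],
)

```text
clock: 13.82
position: [0.5655, -0.1074, 0.1468]
ee_rot: [0.466, -0.467, 0.532, -0.53]
contact_force: [0.0, 0.6, -0.1]
width: -0.0
```

Run:
```python
from h import *
s=manip.get_state();print(s["position"],s["contact_force"])
p,d=get_image("side");cv2.imwrite("pics/n_side.png",cv2.resize(p[170:290,260:400,::-1],None,fx=5,fy=5,interpolation=cv2.INTER_CUBIC))
```

```text
[ 0.5655003  -0.10739005  0.14678992] [ 0.01553292  0.61447578 -0.13942705]
```

View pics/n_side.png

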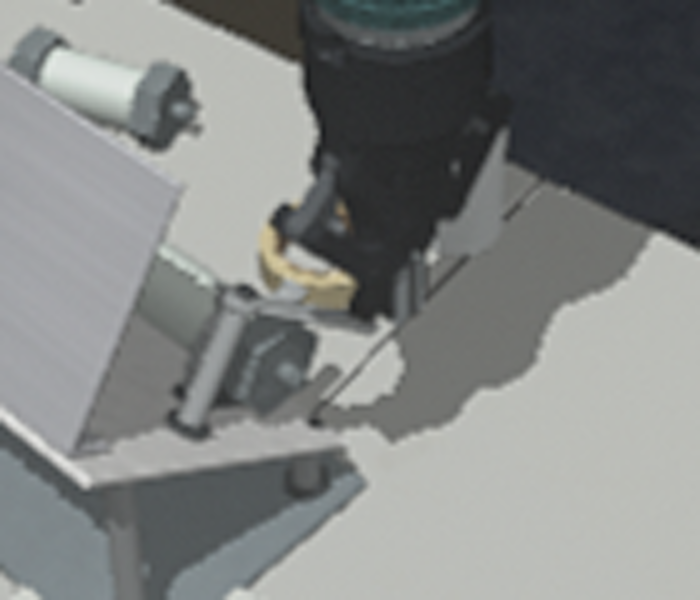

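Request:
jog_arm(
  targets=[
    [0.0,[-0.0075,-0.0117,-0.0043],0],
    [0.0,[-0.0052,-0.0095,-0.0026],0],
    [0.0,[0,0,0],0],
  ],
)

```text
clock: 14.25
position: [0.5534, -0.129, 0.1402]
ee_rot: [0.466, -0.467, 0.532, -0.531]
contact_force: [-0.2, -0.7, 0.3]
width: 0.0003
```

Run:
```python
from h import *
s=manip.get_state();print(s["position"],s["contact_force"])
p,d=get_image("side");cv2.imwrite("pics/o_side.png",cv2.resize(p[170:290,260:400,::-1],None,fx=5,fy=5,interpolation=cv2.INTER_CUBIC))
D=np.load("panel.npz");P,O=D["P"],D["O"]
# expected arm end / post top for angles
for th in(1.2,1.3,1.4,1.5,1.6):
    b=O+P@(np.array([40-64*np.sin(th),66+64*np.cos(th),64])/1000);t=O+P@(np.array([40-64*np.sin(th),66+64*np.cos(th),106])/1000)
    print(th,((proj("side",[b,t])-[260,170])*5).round(0).tolist())
```

```text
[ 0.5534237  -0.12899008  0.14023237] [-0.20557208 -0.69435936  0.29738482]
1.2 [[355.0, 320.0], [392.0, 238.0]]
1.3 [[348.0, 313.0], [384.0, 231.0]]
1.4 [[339.0, 306.0], [375.0, 224.0]]
1.5 [[330.0, 299.0], [366.0, 218.0]]
1.6 [[320.0, 292.0], [356.0, 211.0]]
```

View pics/o_side.png

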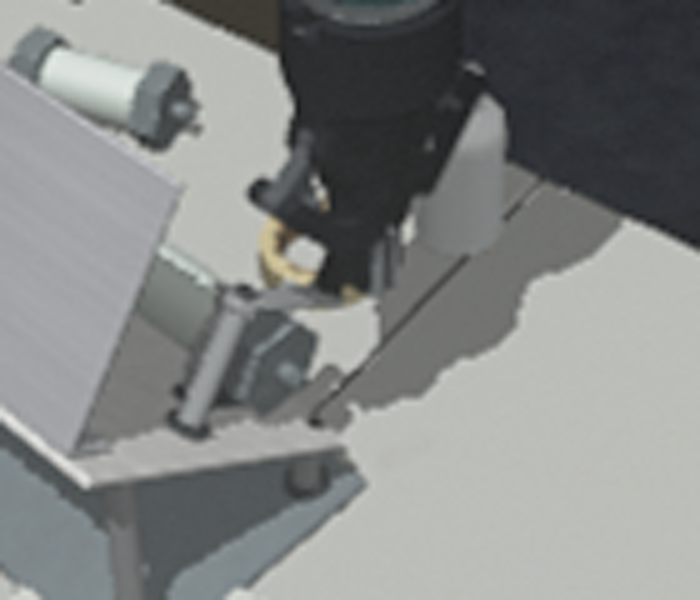

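Request:
jog_arm(
  targets=[
    [0.0,[-0.0005,-0.003,0],0],
    [0.0,[-0.0005,-0.003,0],0],
    [0.0,[0,0,0],0],
  ],
)

```text
clock: 14.68
position: [0.5536, -0.1311, 0.1406]
ee_rot: [0.468, -0.465, 0.533, -0.53]
contact_force: [1.1, 7.2, 1.1]
width: 0.0002
```

Request:
jog_arm(
  targets=[
    [0.0,[0.002,0.015,0],0],
    [0.0,[0.0,0.02,0.01],0],
    [0.0,[0,0.0,0.06],0],
    [0.0,[-0.03,0.02,0.05],0],
    [0.0,[-0.04,0.04,0],0],
    [0.0,[-0.04,0.04,0],0],
    [0.0,[0,0,0],0],
    [0.0,[0,0,0],0],
  ],
)

```text
clock: 15.68
position: [0.4458, 0.0013, 0.2616]
ee_rot: [-0.468, 0.467, -0.53, 0.532]
contact_force: [-0.3, -0.3, 0.3]
width: -0.0002
```

```bash
python3 chk.py z
python3 - <<'E'
from h import *
D=np.load("panel.npz");P,O=D["P"],D["O"]
for n in("keeper_post",):
  for c in("side","top"):
    p,d=get_image(c); q=(cloud(c,d)-O)@P
    for x in spot_point(n,c)[:1]:
        o,r=ray(c,x["position"]);oq=(o-O)@P;rq=P.T@r;F=oq+rq*(.088-oq[2])/rq[2]
        print(n,c,round(x["score"],2),x["position"],F.round(4),"theta",np.arctan2(.040-F[0],F[1]-.066))
    k=q.reshape(-1,3);k=k[(k[:,2]>.075)&(k[:,2]<.108)&(abs(k[:,0]+.02)<.03)&(abs(k[:,1]-.066)<.04)];print(c,len(k),np.median(k,0) if len(k) else 0)
print(manip.get_state()["contact_force"])
E
```

```text
t 15.675 tcp [0.4458 0.0013 0.2616] F [-0.3 -0.3  0.3] w -0.0002
tcp in panel (axis = tcp-.008z): [-0.0491  0.2008  0.2567]
side 0.76 427 y range [-0.0009  0.0868]
  cyl x,z,slopes [-0.0029  0.031   0.0364  0.0307] rms 0.0024 190
top 0.96 675 y range [-0.0795  0.054 ]
  cyl x,z,slopes [-0.0022  0.0304 -0.0029 -0.0011] rms 0.0013 497
keeper_post side 0.57 [328.1, 220.1] [-0.0191  0.0681  0.088 ] theta 1.5359372198904273
side 88 [-0.018813    0.06912115  0.09185683]
keeper_post top 0.53 [313.5, 197.7] [-0.0225  0.0686  0.088 ] theta 1.5291771634196663
top 53 [-0.01910816  0.06400391  0.09908585]
[-0.12188936  0.16496755 -0.31653706]
```

View pics/z_side.png

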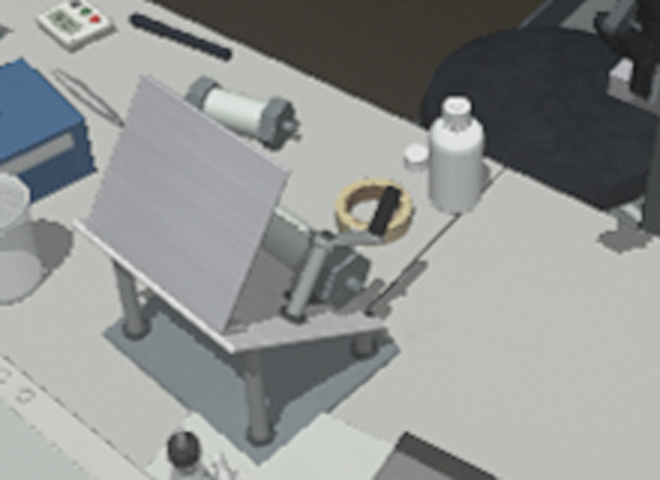

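View pics/z_top.png

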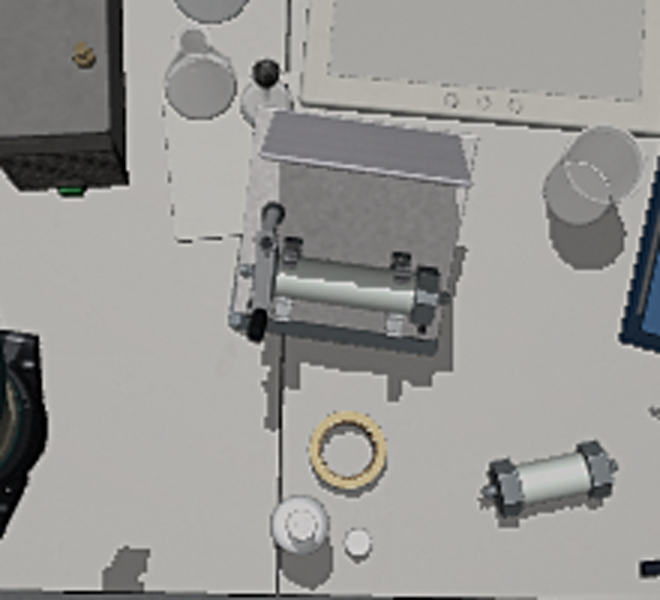

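The pictures show the keeper lying across the left cap (top crop: pivot (270,215), post (257,325)). The cartridge is in both clips and the robot is clear of everything.

```bash
python3 -c "
from rig import *
print(sign_off(), manip.get_state()['clock'])"
```

```text
the job is handed in; nothing more can be done
the job is handed in; nothing more can be done
```

The long cartridge is snapped home in both clips, and the keeper is swung across its left cap and released. I handed the job in after about 16 s of the 58 s allowed. The hand-in gave no verdict.

- **Cartridge:** I gripped it at mid-barrel with the tool pointing down and pushed it in square to the panel. The force rose to about 15 N, then fell and reversed as the clips pulled it in. After release, the top-camera fit put the axis about 30 mm above the panel (allowed 28 to 35.5 mm), about 2 mm off across the clips and within 0.2 degrees of their line. My panel origin is only good to about 2 mm. Along the clips it was centred to about 1 mm, from the top view before the keeper was swung.
- **Keeper:** I pushed the post round with closed fingers until it met about 7 N, which I took to be its stop. Both cameras then read about 1.53 rad (needed above 1.4).
- **Other parts:** The short cartridge, bottle and tape roll look unmoved in the last pictures; I did not measure them. The robot is clear of everything, with contact force near zero.
- **Disagreement:** The side-camera fit also gave about 31 mm height, but axis slopes of about 0.03. I trusted the top view, because the guard and keeper hide part of the barrel from the side.

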